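# Close the twist-fit storage canister over its nested can

## Robot

A 7-joint arm with a two-finger parallel gripper is mounted at the origin on the work surface. World frame = base frame: x ahead of the robot, y to its left, z up, the work surface at z = 0. Lengths are in m, angles in rad, forces in N, time in s.
With the tool pointing down it reaches from about 0.425 to 0.8 m from the base axis. Payload 8.3 kg.
Tool frame: the origin (TCP) lies between the finger pads; the fingertips stand 22 mm ahead of it and the grasp point (between the pads) lies 3 mm ahead of it; z points along the fingers, y is the direction in which the jaws open and shut (so a half turn about z gives the same grasp; the last joint's range is limited). The gripper opens to 85 mm and grips with 20 to 120 N. Pads are 22 mm wide; open, the fingers measure 114 mm over their backs; the gripper's body (76 mm by 85 mm) begins 54 mm behind the grasp point. The pads swing forward as they close: fully open they stand 13 mm farther back than shut.
Start: joints at [1.256, 0.383, 0.016, 1.37, -0.006, 1.388, -0.046], TCP at [0.156, -0.605, 0.253] pointing down, gripper open.
Joint ranges: [-2.95, 2.95], [-0.25, 2.06], [-1.52, 1.56], [0.18, 2.33], [-1.44, 4.58], [0.02, 2.06], [-3.01, 3.01]. Speed limits (rad/s): [2.39, 2.39, 3.01, 3.01, 3.14, 3.14, 3.14].

## Interface

Orientations are given as [roll, pitch, yaw] about the fixed x, y, z axes, in that order (R = Rz(yaw) Ry(pitch) Rx(roll)).
In Python, from workcell import * gives the robot as it stands.
- The arm moves only by the tool servo_tool, never from a script. Its argument "moves" is a list of rows, each a list of 7 numbers: the turn, a rotation vector about the tool's x, y, z in rad, then the shift along the tool's x, y, z in mm, then the finger opening in mm, from 0 to 85.4. In form: [[rx, ry, rz, dx, dy, dz, fingers], ...]. A call has 1 to 12 rows; each row shifts and turns the commanded pose from where the row before left it, along the tool's axes as they then stand; what a row does not reach is not made up. A row lasts 1/8 s, in which the tool goes at most 62.5 mm and 10.7 degrees, less where a joint would pass 70% of its speed; a pose out of reach is approached as far as the arm can. A call with a gripper value outside its range is refused whole. The fingers move at their own pace and stop on an object; "newtons" is the grip in N (left out, the last holds). Time passes only in rows, so rows that do not move let the fingers close. It gives the time, the measured TCP pose, the force and the opening at its end, in the units of the state.
- get_obs(): the state, without advancing time (a new reading comes with each control period).
- read_camera(name): name is "side" or "top" or "wrist"; returns a dict with "frame" (400x640x3 uint8, red, green, blue), "intrinsics" (3x3 intrinsics, pixels), "rvec" (rotation vector, rad) and "tvec" (3), from world to camera coordinates, as OpenCV has them. Camera axes: x right, y down, z forward; pixel columns grow to the right and rows downward; lengths in m; the calibration is good to about 2 mm. The wrist camera is an equidistant fisheye: a pixel r from the principal point sees the ray r / f radians off the axis. A picture is of the moment at which its call begins. There is no depth.
- sign_off(): hands the job in, once; it reports no verdict.
Trained networks look in the newest picture that a camera, given by its name, has taken for a name from the list of things; names that differ only in an ending like _2 or _b are one class to them, and where a whole thing is asked for, a point or a joint stands for the part that bears it (a point fixed in the world has none). Each returns a list of dicts, best first, with "confidence" (0 to 1); they miss things now and then, are a little off and sometimes report something else, mostly with a low value. They report only what shows in the picture. A call takes as long as a camera call.
- outline_of(name, camera): "pixels" (400x640 bool, what is visible of it).
- tip_of(name, camera): "at" ([x, y, z] in m, in the coordinates of the camera as it stood for that picture, good to about 4 mm: a listed point, or the origin of a listed thing).
The state is a dict: "time_s": time; "joint_positions": joint angles; "joint_velocities": joint speeds; "effort": joint torques, N m; "ee_pos": TCP position; "tcp_rot": TCP orientation; "contact_force": force on the tool from outside, world axes, zero at the start; "ft_torque": the same for the moment, N m; "gripper_width": opening from 0.0 (shut) to 1.0 (fully open).
Only numpy, scipy, OpenCV 4.12 (cv2) and the standard library are available. Lean on these libraries where they do the work, as an engineer would, in place of code of your own. Each camera call takes 0.05 s, during which the arm holds its last target. There are 200 camera calls.

## Task

Close the canister on the bench: pick up the blue upper shell with the two yellow ears, lower it over the small orange can that stands in the blue lower half, fully home between the two yellow clips, and twist it clockwise (seen from above) until its ears lie under the clips. Leave it closed, with the orange can standing upright inside, and leave the grey shell where it is.

Things in the scene. Friction and masses are not known exactly. Their poses are not given: they have to be found in the camera images.
- shell_mid (a point): Blue hollow shell, mouth down: cup 84 wide, 80 high (hollow 76 wide, 74 deep), on top a black bar grip 36 high, 60 long (shell x), 16 thick (y). Point: on the axis half-way up, 58 above the mouth, 40 below the bar's middle; z up. Two yellow ears at the mouth along +x and -x, in line with the bar: 6 thick, 18 wide, out to 54 from the axis. Same after half a turn. Sizes in mm; 0.25 kg.
- base: Fixed blue lower half; origin on its axis at bench level, z up. The shell rests on its flange, 40 mm up (shell point then 98 up); a neck, top 62 up, tapers 70 to 54 wide. Yellow clips at +x, -x, roofs 51-55 up, 46-63 off axis. Ears pass down with shell x 35-130 deg (65 good) counter-clockwise of base x; then clockwise they slide under the roofs to stops: closed, x axes in line either way.
- inner_mid (a point): Small loose orange can with a white cap, 37 mm in diameter, 100 mm high, standing in the lower half (its floor is 6 mm above the bench, so the can's top is 106 mm above the bench). Point: the can's centre, half-way up; z up.
- plain_mid (a point): Grey upper shell without ears, 84 mm in diameter, 98 mm high with its black bar grip, too short for this canister: a bystander to be left alone. This point is on its axis, half-way up.

How it is judged:
At the end, for the whole second after the job is handed in: Blue shell home on the lower half's flange (within 6 mm in height, 10 mm sideways, upright to 6 degrees), ears under the clips (x axes in line within 12.5 degrees, either way round); orange can inside within 15 mm of the axis, upright to 11 degrees, not raised over 10 mm (z of shell_mid in the frame of base between 0.09 and 0.104 m and horizontal distance between shell_mid and base below 0.01 m and angle between the x axis of shell_mid and the x axis of base, either way round below 0.22 rad and angle between shell_mid's own z axis and vertical below 0.1 rad and horizontal distance between inner_mid and base below 0.015 m and angle between inner_mid's own z axis and vertical below 0.2 rad and z of inner_mid in the frame of base below 0.066 m); the robot touches nothing.
It fails at once if the grey shell is moved by more than 30 mm (distance of plain_mid from where it was at the start of the episode above 0.03 m).
It also fails if it takes over 43 s, if anything falls off the work surface, if the arm or the gripper's body presses on something with over 40 N, if the wrist force passes 120 N, or if a joint passes its speed limit or range.

## Working session

There is one attempt and no reset: what is moved stays moved. The work goes in short steps, Python scripts to look and compute and a tool call to move; the robot and the scene stay as the last step left them, time stands still between calls to the robot, and variables do not carry over. Pictures are saved under pics/ and viewed, about 8 in all and at most 12, crops included, and the job is handed in when it is done.

Besides the shell and the picture viewer there is one more tool, called after ">>>" as name(argument=value, ...), one argument or row to a line, values as JSON. servo_tool: Moves the arm, as the interface text tells. Its arguments: {"type":"object","properties":{"moves":{"type":"array"},"newtons":{"type":"number"}},"required":["moves"]}

```bash
mkdir -p pics; ls; cat > h.py <<'E'
from workcell import *
import numpy as np, cv2
def w(name,cam,c):
    R=cv2.Rodrigues(np.array(c["rvec"],float))[0];t=np.array(c["tvec"],float).ravel()
    return [(np.round(R.T@(np.array(d["at"])-t),4),round(d["confidence"],2)) for d in tip_of(name,cam)[:3]]
E
python3 - <<'E'
from h import *
o=get_obs();print({k:np.round(v,3) for k,v in o.items()})
fs=[]
for cam in ["side","top"]:
    c=read_camera(cam);fs.append(c["frame"])
    for n in ["shell_mid","base","inner_mid","plain_mid"]: print(cam,n,w(n,cam,c))
for cam,f in zip(["side","top"],fs): cv2.imwrite(f"pics/{cam}0.png",f[:,:,::-1])
E
```

```text
pics
{'time_s': np.float64(0.0), 'joint_positions': array([ 1.256,  0.384,  0.016,  1.371, -0.006,  1.388, -0.046]), 'joint_velocities': array([ 0.001,  0.001, -0.   ,  0.001, -0.001, -0.001, -0.   ]), 'effort': array([-0.0000e+00, -6.2760e+01,  8.4400e-01, -3.7182e+01,  1.6000e-02,
        1.4000e-02,  0.0000e+00]), 'ee_pos': array([ 0.156, -0.605,  0.252]), 'tcp_rot': array([-3.14 ,  0.   ,  0.252]), 'contact_force': array([-0.408, -0.609, -0.066]), 'ft_torque': array([-0.058,  0.02 , -0.011]), 'gripper_width': np.float64(0.998)}
side shell_mid [(array([0.5497, 0.2757, 0.0591]), 0.61)]
side base [(array([ 0.5876,  0.0595, -0.0011]), 0.63)]
side inner_mid [(array([0.5955, 0.0629, 0.0576]), 0.9)]
side plain_mid [(array([ 0.4435, -0.2812,  0.055 ]), 0.73)]
top shell_mid [(array([0.5466, 0.2756, 0.0604]), 0.83)]
top base [(array([ 0.5901,  0.0651, -0.0019]), 0.93)]
top inner_mid [(array([0.5851, 0.0604, 0.0581]), 0.76)]
top plain_mid [(array([ 0.4441, -0.283 ,  0.0514]), 0.92)]
```

View pics/top0.png

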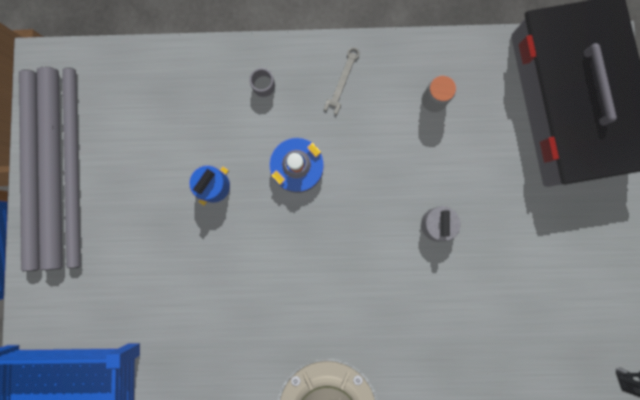

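View pics/side0.png

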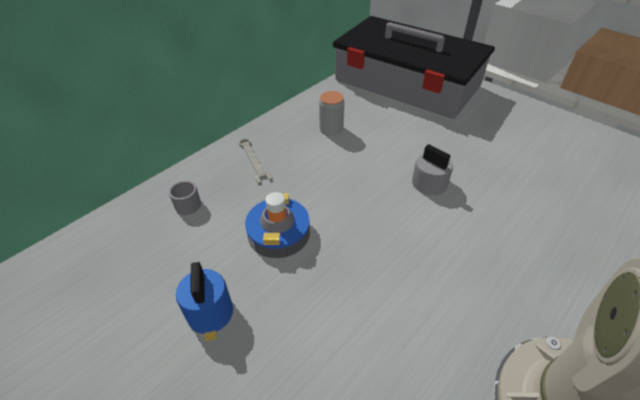

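The top view shows the blue shell at (210,184) with its bar and ears, the base at (297,165) with clips at (314,150) and (278,178), and the grey shell at (441,224). In the side view everything stands upright. Next I'll get the yaws.

```bash
cat >> h.py <<'E'
def pix2w(px,c,z):
    R=cv2.Rodrigues(np.array(c["rvec"],float))[0];t=np.array(c["tvec"],float).ravel()
    px=np.atleast_2d(np.array(px,float)); r=np.c_[px,np.ones(len(px))]@np.linalg.inv(np.array(c["intrinsics"])).T@R
    o=-R.T@t; return o+r*((z-o[2])/r[:,2])[:,None]
def blobs(mask,mn=8):
    n,l,s,ce=cv2.connectedComponentsWithStats(mask.astype(np.uint8)); return [(s[i,4],ce[i],np.argwhere(l==i)[:,::-1]) for i in range(1,n) if s[i,4]>=mn]
E
python3 - <<'E'
from h import *
c=read_camera("top");f=c["frame"].astype(int)
hsv=cv2.cvtColor(c["frame"],cv2.COLOR_RGB2HSV)
y=(hsv[...,0]>15)&(hsv[...,0]<35)&(hsv[...,1]>150)&(hsv[...,2]>100)
for a,ce,p in blobs(y,4): print("yel",a,ce.round(1),"z.003",pix2w(ce,c,.003).round(4),"z.055",pix2w(ce,c,.055).round(4))
d=(f.max(2)<60); d[:150]=0; d[215:]=0; d[:,:180]=0; d[:,240:]=0
for a,ce,p in blobs(d):
    q=pix2w(p,c,.116)[:,:2]; ww,v=np.linalg.eigh(np.cov(q.T)); print("bar",a,ce.round(1),q.mean(0),"ang",np.degrees(np.arctan2(v[1,1],v[0,1])),np.sqrt(ww*12))
c2=read_camera("side");hs=cv2.cvtColor(c2["frame"],cv2.COLOR_RGB2HSV)
y=(hs[...,0]>15)&(hs[...,0]<35)&(hs[...,1]>150)&(hs[...,2]>100)
for a,ce,p in blobs(y,8): print("side yel",a,ce.round(1),pix2w(ce,c2,.003).round(4),pix2w(ce,c2,.053).round(4))
E
```

```text
yel 57 [314.  149.6] z.003 [[0.6321 0.0177 0.003 ]] z.055 [[0.6226 0.0163 0.055 ]]
yel 18 [224.  169.9] z.003 [[0.5855 0.245  0.003 ]] z.055 [[0.5779 0.2341 0.055 ]]
yel 54 [277.4 177.3] z.003 [[0.564  0.1105 0.003 ]] z.055 [[0.5573 0.1052 0.055 ]]
yel 7 [202.6 202.1] z.003 [[0.5052 0.2988 0.003 ]] z.055 [[0.501  0.2857 0.055 ]]
bar 155 [203.8 181.6] [0.54298395 0.26750581] ang 145.39428947531934 [0.01599681 0.0508744 ]
side yel 52 [271.  241.5] [[0.5857 0.0911 0.003 ]] [[0.5525 0.1146 0.053 ]]
side yel 53 [210.1 335.8] [[0.51   0.3017 0.003 ]] [[0.4825 0.3093 0.053 ]]
```

>>> servo_tool(
  moves=[
    [0, 0, 0, 46, -25, 0, 85],
    [0, 0, 0, 46, -25, 0, 85],
    [0, 0, 0, 46, -25, 0, 85],
    [0, 0, 0, 46, -25, 0, 85],
    [0, 0, 0, 46, -25, 0, 85],
    [0, 0, 0, 46, -25, 0, 85],
    [0, 0, 0, 46, -25, 0, 85],
    [0, 0, 0, 46, -25, 0, 85],
    [0, 0, 0, 46, -25, 0, 85],
    [0, 0, 0, 46, -25, 0, 85],
  ],
  newtons=60,
)

```text
time_s: 1.85
ee_pos: [0.54, -0.2474, 0.2536]
tcp_rot: [3.141, -0.0, 0.251]
contact_force: [0.7, -0.3, 0.8]
gripper_width: 0.994
```

>>> servo_tool(
  moves=[
    [0, 0, 0, 12.4, -46, 0, 85],
    [0, 0, 0, 12.4, -46, 0, 85],
    [0, 0, 0, 12.4, -46, 0, 85],
    [0, 0, 0, 12.4, -46, 0, 85],
    [0, 0, 0, 12.4, -46, 0, 85],
    [0, 0, 0, 12.4, -46, 0, 85],
    [0, 0, 0, 12.4, -46, 0, 85],
    [0, 0, 0, 12.4, -46, 0, 85],
    [0, 0, 0, 12.4, -46, 0, 85],
    [0, 0, 0, 12.4, -46, 0, 85],
    [0, 0, 0, 12.4, -46, 0, 85],
  ],
)

```text
time_s: 3.22
ee_pos: [0.545, 0.2768, 0.2535]
tcp_rot: [3.141, -0.001, 0.251]
contact_force: [-0.1, -0.7, 0.5]
gripper_width: 0.996
```

>>> servo_tool(
  moves=[
    [0, 0, -0.18, 0, 0, 0, 85],
    [0, 0, -0.18, 0, 0, 0, 85],
    [0, 0, -0.18, 0, 0, 0, 85],
    [0, 0, -0.18, 0, 0, 0, 85],
    [0, 0, -0.18, 0, 0, 0, 85],
    [0, 0, -0.18, 0, 0, 0, 85],
    [0, 0, -0.18, 0, 0, 0, 85],
    [0, 0, -0.18, 0, 0, 0, 85],
    [0, 0, -0.18, 0, 0, 0, 85],
    [0, 0, -0.18, 0, 0, 0, 85],
    [0, 0, -0.18, 0, 0, 0, 85],
  ],
)

```text
time_s: 4.6
ee_pos: [0.5451, 0.2753, 0.2534]
tcp_rot: [3.141, 0.0, 2.237]
contact_force: [-0.3, 0.3, 0.0]
gripper_width: 0.996
```

>>> servo_tool(
  moves=[
    [0, 0, -0.16, 0, 0, 0, 85],
    [0, 0, -0.15, 0, 0, 0, 85],
    [0, 0, 0, 0, 0, 0, 85],
    [0, 0, 0, 0, 0, 0, 85],
  ],
)

```text
time_s: 5.1
ee_pos: [0.545, 0.2754, 0.2534]
tcp_rot: [3.141, 0.0, 2.538]
contact_force: [0.2, -0.1, -0.1]
gripper_width: 1.0
```

```bash
cat >> h.py <<'E'
def fish2w(px,c,z):
    R=cv2.Rodrigues(np.array(c["rvec"],float))[0];t=np.array(c["tvec"],float).ravel();K=np.array(c["intrinsics"])
    px=np.atleast_2d(np.array(px,float)); u=(px-K[:2,2])/K[[0,1],[0,1]]; th=np.linalg.norm(u,axis=1)+1e-12
    r=np.c_[u*(np.sin(th)/th)[:,None],np.cos(th)]@R; o=-R.T@t; return o+r*((z-o[2])/r[:,2])[:,None]
E
python3 - <<'E'
from h import *
o=get_obs();print(o["time_s"],np.round(o["ee_pos"],4),np.round(o["tcp_rot"],4),np.round(o["joint_positions"],2))
c=read_camera("wrist");print(np.array(c["intrinsics"]).round(1).tolist())
print(w("shell_mid","wrist",c)); hsv=cv2.cvtColor(c["frame"],cv2.COLOR_RGB2HSV)
y=(hsv[...,0]>15)&(hsv[...,0]<35)&(hsv[...,1]>150)&(hsv[...,2]>100)
for a,ce,p in blobs(y,8): print(a,ce.round(1),fish2w(ce,c,.003).round(4))
cv2.imwrite("pics/w1.png",c["frame"][:,:,::-1])
E
```

```text
5.1 [0.545  0.2754 0.2534] [3.1415 0.     2.5383] [ 0.14  0.52 -0.97  1.38  0.43  1.46  0.15]
[[309.7, 0.0, 326.1], [0.0, 309.7, 197.7], [0.0, 0.0, 1.0]]
[(array([0.5506, 0.2699, 0.0605]), 0.87)]
137 [327.5 131.4] [[0.509  0.3011 0.003 ]]
```

View pics/w1.png

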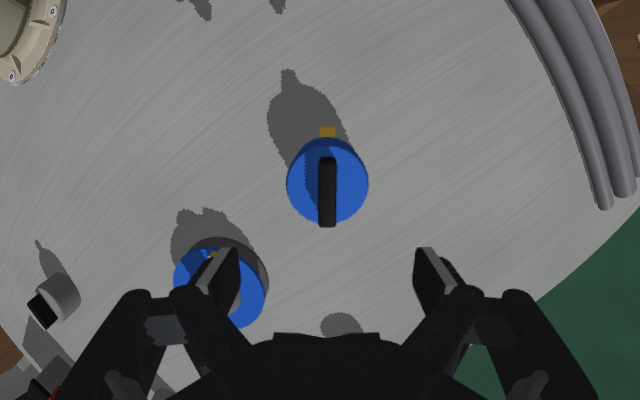

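The bar stands at (327,190), nearly vertical, with the near ear at (327,131). I'll measure its axis from this picture.

```bash
python3 - <<'E'
from h import *
c=read_camera("wrist");f=c["frame"].astype(int)
d=(f.max(2)<60);m=np.zeros_like(d);m[145:235,290:365]=1;d&=m
for a,ce,p in blobs(d,50):
    q=fish2w(p,c,.116)[:,:2]; ww,v=np.linalg.eigh(np.cov(q.T)); print("bar",a,ce.round(1),q.mean(0).round(4),"ang",np.degrees(np.arctan2(v[1,1],v[0,1])),np.sqrt(ww*12))
    e=p[:,1]; print(e.min(),e.max()); q2=fish2w([[327.5,e.min()],[327.5,e.max()]],c,.116);print(q2.round(4))
b=(f[...,2]>150)&(f[...,0]<90);m[:]=0;m[120:235,280:375]=1;b&=m
p=np.argwhere(b|d)[:,::-1];(x,y),r=cv2.minEnclosingCircle(p.astype(np.float32));print(x,y,r)
print("cyl centre at z.08",fish2w([[327.5,p[:,1].min()],[x,y]],c,.08).round(4))
for z in(.003,.08): print(fish2w([[p[:,0].min(),185],[p[:,0].max(),185]],c,.08).round(4))
E
```

```text
bar 1225 [326.6 191.4] [0.5445 0.2753] ang 145.70615387303434 [0.01525259 0.061844  ]
157 226
[[0.5198 0.2931 0.116 ]
 [0.5712 0.2579 0.116 ]]
326.97637939453125 186.18898010253906 40.425941467285156
cyl centre at z.08 [[0.5165 0.2955 0.08  ]
 [0.5481 0.2732 0.08  ]]
[[0.5248 0.2415 0.08  ]
 [0.5694 0.3065 0.08  ]]
[[0.5248 0.2415 0.08  ]
 [0.5694 0.3065 0.08  ]]
```

>>> servo_tool(
  moves=[
    [0, 0, 0, 0, 0, 40, 85],
    [0, 0, 0, 0, 0, 40, 85],
    [0, 0, 0, 0, 0, 36, 60],
    [0, 0, 0, 0, 0, 20, 45],
    [0, 0, 0, 0, 0, 10, 35],
    [0, 0, 0, 0, 0, 0, 0],
    [0, 0, 0, 0, 0, 0, 0],
    [0, 0, 0, 0, 0, 0, 0],
    [0, 0, 0, 0, 0, 0, 0],
    [0, 0, 0, 0, 0, 0, 0],
  ],
  newtons=70,
)

```text
time_s: 6.5
ee_pos: [0.5452, 0.2757, 0.1079]
tcp_rot: [3.141, 0.001, 2.542]
contact_force: [0.2, 0.7, 1.0]
gripper_width: 0.175
```

>>> servo_tool(
  moves=[
    [0, 0, 0, 0, 0, -20, 0],
    [0, 0, 0, 0, 0, -40, 0],
    [0, 0, 0, 0, 0, -50, 0],
    [0, 0, 0, 0, 0, -40, 0],
    [0, 0, 0, -20, -7, -10, 0],
    [0, 0, 0, -40, -14, 0, 0],
    [0, 0, 0, -45, -16, 0, 0],
    [0, 0, 0, -45, -16, 0, 0],
    [0, 0, 0, -45, -16, 0, 0],
    [0, 0, 0, -35, -11, 0, 0],
  ],
)

```text
time_s: 7.75
ee_pos: [0.6906, 0.0771, 0.2685]
tcp_rot: [3.141, 0.001, 2.54]
contact_force: [0.6, 0.5, -2.2]
gripper_width: 0.173
```

>>> servo_tool(
  moves=[
    [0, 0, -0.1, 0, 0, 0, 0],
    [0, 0, -0.15, 0, 0, 0, 0],
    [0, 0, -0.15, 0, 0, 0, 0],
    [0, 0, -0.15, 0, 0, 0, 0],
    [0, 0, -0.15, 0, 0, 0, 0],
    [0, 0, -0.1, 0, 0, 0, 0],
    [0, 0, 0, 0, 0, 0, 0],
    [0, 0, 0, 0, 0, 0, 0],
  ],
)

```text
time_s: 8.75
ee_pos: [0.6896, 0.0797, 0.2679]
tcp_rot: [3.141, 0.0, -2.944]
contact_force: [-0.7, -0.2, -3.2]
gripper_width: 0.176
```

```bash
python3 - <<'E'
from h import *
o=get_obs();print(o["time_s"],np.round(o["ee_pos"],4),np.round(o["tcp_rot"],4),np.round(o["joint_positions"],2),o["gripper_width"],o["contact_force"])
c=read_camera("wrist")
for n in ["shell_mid","base","inner_mid"]: print(n,w(n,"wrist",c))
hsv=cv2.cvtColor(c["frame"],cv2.COLOR_RGB2HSV)
y=(hsv[...,0]>15)&(hsv[...,0]<35)&(hsv[...,1]>150)&(hsv[...,2]>100)
for a,ce,p in blobs(y,8): print(a,ce.round(1),fish2w(ce,c,.053).round(4))
s=cv2.cvtColor(c["frame"],cv2.COLOR_RGB2BGR);c2=read_camera("side")
for n in ["shell_mid","base"]: print("side",n,w(n,"side",c2))
cv2.imwrite("pics/w2.png",s)
E
```

```text
8.75 [0.6896 0.0797 0.2679] [ 3.1413e+00  4.0000e-04 -2.9437e+00] [ 0.37  0.73 -1.02  1.08  0.61  1.62  1.28] 0.1763170114411052 [-0.67153074 -0.15681328 -3.19796689]
shell_mid []
base []
inner_mid [(array([0.5919, 0.0621, 0.0592]), 0.62)]
396 [375.  64.] [[0.5596 0.106  0.053 ]]
406 [282.8 106.2] [[0.6248 0.018  0.053 ]]
384 [326.2 146. ] [[0.6588 0.0725 0.053 ]]
side shell_mid [(array([0.6928, 0.0817, 0.2191]), 0.8)]
side base [(array([0.5902, 0.0623, 0.0008]), 0.92)]
```

View pics/w2.png

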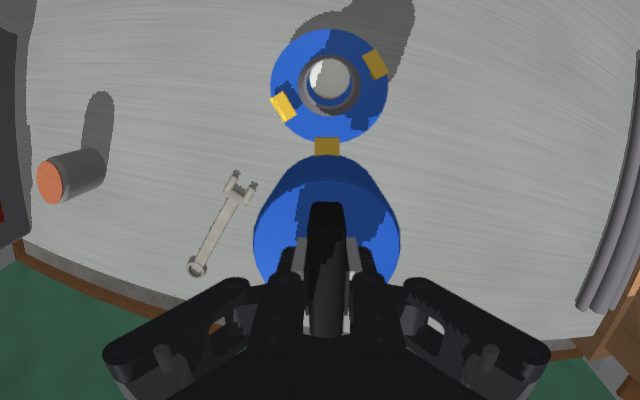

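>>> servo_tool(
  moves=[
    [0, 0, 0, 25, 0.5, 0, 0],
    [0, 0, 0, 40, 0.5, 0, 0],
    [0, 0, 0, 25, 0.5, 0, 0],
    [0, 0, 0, 10, 0, 0, 0],
    [0, 0, 0, 0, 0, 20, 0],
    [0, 0, 0, 0, 0, 20, 0],
    [0, 0, 0, 0, 0, 0, 0],
    [0, 0, 0, 0, 0, 0, 0],
  ],
)

```text
time_s: 10.1
ee_pos: [0.5916, 0.0616, 0.227]
tcp_rot: [3.141, -0.0, -2.941]
contact_force: [-0.5, -0.3, -3.0]
gripper_width: 0.178
```

```bash
python3 - <<'E'
from h import *
o=get_obs();print(o["time_s"],np.round(o["ee_pos"],4),np.round(o["tcp_rot"],4),o["gripper_width"],o["contact_force"])
for cam in ["side","top"]:
    c=read_camera(cam)
    for n in ["shell_mid","base","inner_mid"]: print(cam,n,w(n,cam,c))
    if cam=="side": cv2.imwrite("pics/s2.png",cv2.resize(c["frame"][130:300,180:400,::-1],None,fx=3,fy=3))
E
```

```text
10.1 [0.5916 0.0616 0.227 ] [ 3.1406e+00 -4.0000e-04 -2.9410e+00] 0.17839397849493913 [-0.5039763  -0.31340336 -2.97491359]
side shell_mid [(array([0.5967, 0.0646, 0.1798]), 0.64)]
side base [(array([0.5895, 0.0646, 0.0006]), 0.67)]
side inner_mid [(array([0.5959, 0.0668, 0.0596]), 0.49)]
top shell_mid []
top base []
top inner_mid []
```

View pics/s2.png

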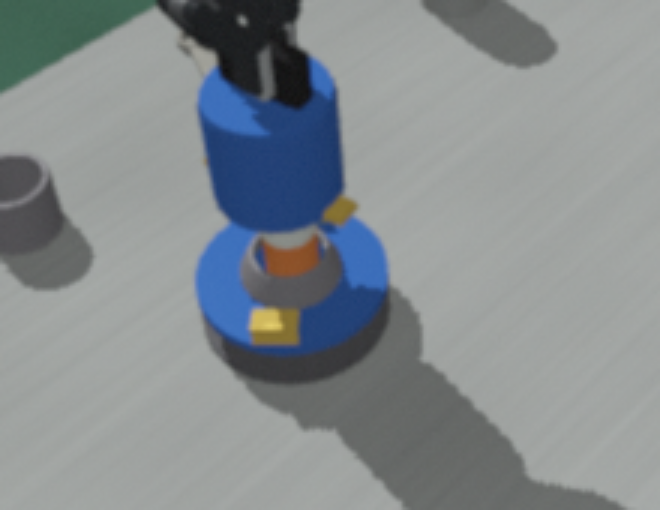

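The shell hangs over the can. Its axis, from (268,95) to (280,190) in the crop, extrapolates onto the can and base centre at about (291,270). Descending in stages.

>>> servo_tool(
  moves=[
    [0, 0, 0, 0, 0, 15, 0],
    [0, 0, 0, 0, 0, 15, 0],
    [0, 0, 0, 0, 0, 15, 0],
    [0, 0, 0, 0, 0, 8, 0],
    [0, 0, 0, 0, 0, 0, 0],
  ],
)

```text
time_s: 11.12
ee_pos: [0.591, 0.0611, 0.1735]
tcp_rot: [3.141, -0.001, -2.941]
contact_force: [0.9, -1.0, -2.6]
gripper_width: 0.176
```

>>> servo_tool(
  moves=[
    [0, 0, 0, 0, 0, 6, 0],
    [0, 0, 0, 0, 0, 6, 0],
    [0, 0, 0, 0, 0, 6, 0],
    [0, 0, 0, 0, 0, 0, 0],
  ],
)

```text
time_s: 11.62
ee_pos: [0.591, 0.0611, 0.1557]
tcp_rot: [3.141, -0.001, -2.941]
contact_force: [-0.0, -0.7, -2.9]
gripper_width: 0.175
```

Going smoothly: no contact, and 8 mm left.

>>> servo_tool(
  moves=[
    [0, 0, 0, 0, 0, 3, 0],
    [0, 0, 0, 0, 0, 3, 0],
    [0, 0, 0, 0, 0, 2, 0],
    [0, 0, 0, 0, 0, 0, 0],
  ],
)

```text
time_s: 12.12
ee_pos: [0.5913, 0.0613, 0.1482]
tcp_rot: [3.141, -0.0, -2.941]
contact_force: [-0.3, -0.6, -2.1]
gripper_width: 0.175
```

>>> servo_tool(
  moves=[
    [0, 0, 0, 0, 0, 1, 0],
    [0, 0, 0, 0, 0, 1, 0],
    [0, 0, 0, 0, 0, 0, 0],
  ],
)

```text
time_s: 12.5
ee_pos: [0.5915, 0.0614, 0.1479]
tcp_rot: [-3.141, 0.001, -2.941]
contact_force: [-6.1, -1.2, 10.5]
gripper_width: 0.174
```

Home on the flange at the expected height (0.148). Twisting clockwise, which is tool +z.

>>> servo_tool(
  moves=[
    [0, 0, 0.1, 0, 0, -1, 0],
    [0, 0, 0.1, 0, 0, 0, 0],
    [0, 0, 0.1, 0, 0, 0, 0],
    [0, 0, 0.1, 0, 0, 0, 0],
    [0, 0, 0.1, 0, 0, 0, 0],
    [0, 0, 0.1, 0, 0, 0, 0],
    [0, 0, 0, 0, 0, 0, 0],
  ],
)

```text
time_s: 13.38
ee_pos: [0.5913, 0.0622, 0.148]
tcp_rot: [3.141, 0.0, 2.743]
contact_force: [-2.2, 3.3, 2.6]
gripper_width: 0.177
```

```bash
python3 - <<'E'
from h import *
o=get_obs();print(o["time_s"],np.round(o["ee_pos"],4),np.round(o["tcp_rot"],4),o["gripper_width"],o["contact_force"],o["ft_torque"])
E
```

```text
13.375 [0.5913 0.0622 0.148 ] [3.1408e+00 4.0000e-04 2.7432e+00] 0.17659516211621282 [-2.19399367  3.29168201  2.61780156] [ 0.51564701  0.67807445 -0.11236146]
```

Turning freely. 0.53 rad remains.

>>> servo_tool(
  moves=[
    [0, 0, 0.1, 0, 0, 0, 0],
    [0, 0, 0.1, 0, 0, 0, 0],
    [0, 0, 0.1, 0, 0, 0, 0],
    [0, 0, 0.1, 0, 0, 0, 0],
    [0, 0, 0, 0, 0, 0, 0],
  ],
)

```text
time_s: 14.0
ee_pos: [0.5915, 0.0623, 0.148]
tcp_rot: [3.14, -0.0, 2.345]
contact_force: [-1.9, 4.6, 3.7]
gripper_width: 0.175
```

>>> servo_tool(
  moves=[
    [0, 0, 0.05, 0, 0, 0, 0],
    [0, 0, 0.05, 0, 0, 0, 0],
    [0, 0, 0.03, 0, 0, 0, 0],
    [0, 0, 0, 0, 0, 0, 0],
  ],
)

```text
time_s: 14.5
ee_pos: [0.5922, 0.0627, 0.1482]
tcp_rot: [3.139, 0.001, 2.218]
contact_force: [2.7, 4.4, 2.7]
gripper_width: 0.174
```

```bash
python3 - <<'E'
from h import *
o=get_obs();print(o["time_s"],np.round(o["ee_pos"],4),np.round(o["tcp_rot"],4),o["gripper_width"],o["contact_force"],o["ft_torque"])
E
```

```text
14.5 [0.5922 0.0627 0.1482] [3.1386e+00 8.0000e-04 2.2177e+00] 0.1744777556631665 [2.67803082 4.38642448 2.69142091] [ 0.89030948 -0.71685626  1.66377318]
```

The torque rose to 1.7 N m at yaw 127°, so the stop is reached. I'll release and retreat.

>>> servo_tool(
  moves=[
    [0, 0, -0.015, 0, 0, 0, 0],
    [0, 0, 0, 0, 0, 0, 50],
    [0, 0, 0, 0, 0, 0, 50],
    [0, 0, 0, 0, 0, 0, 50],
    [0, 0, 0, 0, 0, 0, 50],
    [0, 0, 0, 0, 0, -20, 50],
    [0, 0, 0, 0, 0, -40, 50],
    [0, 0, 0, 0, 0, -50, 50],
    [0, 0, 0, -40, 0, 0, 50],
    [0, 0, 0, -50, 0, 0, 50],
    [0, 0, 0, -50, 0, 0, 50],
    [0, 0, 0, 0, 0, 0, 50],
  ],
)

```text
time_s: 16.0
ee_pos: [0.6782, -0.0551, 0.2573]
tcp_rot: [-3.141, 0.001, 2.219]
contact_force: [-0.8, -0.1, 0.4]
gripper_width: 0.585
```

```bash
python3 - <<'E'
from h import *
o=get_obs();print(o["time_s"],np.round(o["ee_pos"],4),np.round(o["tcp_rot"],4),o["gripper_width"],o["contact_force"])
ims=[]
for cam in ["side","wrist","top"]:
    c=read_camera(cam)
    for n in ["shell_mid","base","plain_mid"]: print(cam,n,w(n,cam,c))
    if cam=="wrist":
        f=c["frame"];hsv=cv2.cvtColor(f,cv2.COLOR_RGB2HSV)
        y=(hsv[...,0]>15)&(hsv[...,0]<35)&(hsv[...,1]>150)&(hsv[...,2]>100)
        for a,ce,p in blobs(y,8): print(a,ce.round(1),fish2w(ce,c,.053).round(4))
        d=(f.max(2)<60);print([(a,ce.round(0)) for a,ce,p in blobs(d,100)])
    if cam!="top": ims.append(c["frame"][:,:,::-1] if cam=="wrist" else cv2.resize(c["frame"][100:300,160:480,::-1],(640,400)))
cv2.imwrite("pics/e.png",cv2.resize(np.vstack(ims),(480,600)))
E
```

```text
16.0 [ 0.6782 -0.0551  0.2573] [-3.1412e+00  7.0000e-04  2.2195e+00] 0.5847004334194844 [-0.80640249 -0.05286866  0.41432981]
side shell_mid [(array([0.5955, 0.0625, 0.1003]), 0.62)]
side base [(array([0.5864, 0.0611, 0.0017]), 0.98)]
side plain_mid []
wrist shell_mid [(array([0.5962, 0.057 , 0.0993]), 0.89)]
wrist base [(array([ 0.4415, -0.2855,  0.0514]), 0.27)]
wrist plain_mid []
443 [326.4  96.2] [[0.6247 0.0187 0.053 ]]
[(np.int32(1412), array([329.,  32.])), (np.int32(676), array([484., 112.])), (np.int32(710), array([513., 117.])), (np.int32(1002), array([ 78., 215.])), (np.int32(44378), array([324., 346.]))]
top shell_mid [(array([0.5931, 0.0601, 0.1002]), 0.64)]
top base [(array([ 0.5886,  0.0653, -0.0023]), 0.89)]
top plain_mid [(array([ 0.4411, -0.2829,  0.0529]), 0.79)]
```

View pics/e.png

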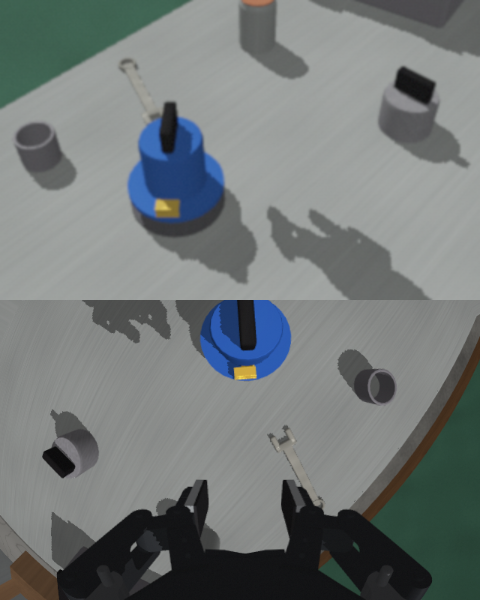

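The canister is closed: in the wrist view the bar lines up with the clip at (326,96), no ears show outside the clips, and the shell point is about 0.099 above the bench. One quick angle check, then I hand in if it is good.

```bash
python3 - <<'E'
from h import *
c=read_camera("wrist");f=c["frame"]
for a,ce,p in blobs(f.max(2)<60,1000):
    if ce[1]<60:
        l=[(p[p[:,1]==r,0].mean(),r) for r in range(p[:,1].min()+5,p[:,1].max()-8)]
        q=fish2w(l,c,.156)[:,:2];vx,vy=cv2.fitLine(q.astype(np.float32),cv2.DIST_HUBER,0,.01,.01).ravel()[:2]
        ang=np.degrees(np.arctan2(vy,vx))%180; print("bar",ang)
        if abs(ang-126.4)<9: print(sign_off())
E
```

```text
bar 131.24004
the job is handed in; nothing more can be done
None
```

The canister is closed and the job is handed in, at about 16 s of the 43 s allowed. I lifted the blue shell by its bar and lowered it over the orange can until it rested on the flange. I then twisted it clockwise about 64° until it hit a stop, opened the gripper and backed off.

| Check | Result | Limit |
|---|---|---|
| Shell point height above the bench | about 0.100 m (all three cameras) | 0.090–0.104 m |
| Shell from base axis, sideways | 4 mm by release pose; network pairs 7 mm (top) and 9 mm (side) | 10 mm |
| Bar angle against clip line (126.4°) | 127° by tool yaw at release, 131° by the wrist picture | 12.6° |
| Grey shell movement from start | about 3 mm, within network error | 30 mm |

- **Disagreements:** the two bar angles differ by about 4°, and both are within tolerance. The sideways network figures come close to the limit, but they are only good to about 4 mm per point.
- **Stop:** the twist torque reached about 1.7 N m at 127°, which fits the ears being against the clip stops. No ears showed outside the clips afterwards.
- **Not checked:** the orange can is hidden inside the closed shell, so I could not confirm it is upright. The shell went down without any contact force until it met the flange.
- **False report:** one low-confidence wrist detection named the grey shell as the base; I ignored it.

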